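# Test the bronze plaque with the metal tester

### The job

Take the metal tester out of its holder and test the rectangular plaque (not the round medal): hold the tester square to the plaque's sloping face with its nose inside the paper ring, pressed lightly so that the sprung nose is about half way in. Finish while still holding it there in the gripper, steady; do not let go. Leave the round medal and the other things on the table alone.

Things in the scene. Friction and masses are not known exactly. Their poses are not given: they have to be found in the camera images.
- tester: loose hand-held metal tester, 0.18 kg, hanging nose down in the holder. Origin on its axis at the collar's underside, +z to its top. Brass sprung nose 7 mm dia, tip at z -53 mm relaxed; steel barrel 18 mm dia, z -35 to 0; black collar 34 mm dia, z 0 to 6 (rests on the holder); grey square grip 24 x 24 mm, z 6 to 84, flats facing its x and y (grip there, about z 46)
- nose_tip (a point): the very end of the tester's sprung nose, on the tester's axis (it moves with the nose); same axes as the tester
- nose (a joint): how far the sprung nose is pushed into the tester: 0 relaxed, 0.010 m fully in. The spring pushes back with about 0.4 N at first touch, 2.4 N half way (0.005), 4.4 N fully in (400 N/m).
- holder: fixed holder 90 x 90 mm, 75 mm high: a plate on four legs, with a 25 mm hole in its middle in which the tester hangs, its collar resting on the plate's top (z = 75 mm). Origin at the centre of the underside. Draw the tester straight up at least 60 mm to clear it.
- plaque_stand: fixed wooden easel base 150 x 150 x 14 mm with the hinged panel that carries the rectangular plaque; origin at the centre of its underside; at yaw 0 the panel slopes down towards the robot (-x). The hinge lies along y at x = -65 mm, z = 24 mm; highest point about 85 mm.
- plaque_panel (a joint): slope of the plaque's panel in rad: 0 level, growing as its far (+x of the stand) edge is raised; stiff hinge that stays where it is set
- spot (a point): centre of the paper ring (16 mm inside, 23 mm outside) on the plaque's face; +z square to the face, outward, x up the slope, y along the hinge. The bronze plaque, 74 x 104 x 5 mm, is clipped to the panel (128 x 144 mm); the spot lies 60 mm up the slope from the hinge, 26 mm to the -y side of the plaque's middle
- medal_stand: the same kind of easel with a round bronze medal, 88 mm dia, that also carries a paper ring: not to be tested or touched. Origin and axes as the plaque's stand; highest point about 85 mm.
- scoop: small loose brass bowl, 72 mm dia, 28 mm high; bystander; origin at the centre of its underside
- loupe: small folding magnifier, about 76 x 30 x 16 mm, lying loose; bystander; origin under its middle
- capsules: loose stack of four thick medals bound as one, 52 mm dia, 30 mm high; bystander; origin at the centre of its underside
Not all that is in view belongs to the job. Several things look just like the holder: the one meant starts farthest to the robot's left.

How it is judged (in metres and radians):
On the way:
1. the tester is taken out of its holder in the gripper (horizontal distance between tester and holder above 0.05 m and contact force between the fingers and tester above 1 N), for 0.2 s.
At the end, for the whole second after the job is handed in: Tester still in the gripper, steady (under 20 mm/s), off the holder: nose tip within 7.5 mm of the ring's centre on the rectangular plaque, axis within 0.14 rad of square to its face, nose pushed in 2 to 8 mm of its 10 mm, contact force 0.5 to 8 N (distance between nose_tip and spot below 0.0075 m and angle between the z axis of tester and the z axis of spot, either way round below 0.14 rad and value of joint nose between 0.002 and 0.008 m and contact force between tester and plaque_stand between 0.5 and 8 N and contact force between the fingers and tester above 1 N and contact force between tester and holder below 0.1 N and linear speed of tester below 0.02 m/s); the arm keeps its last pose, push and grip.
It fails at once if the plaque's stand is struck or pressed with more than 20 N by the tester (contact force between tester and plaque_stand above 20 N).
It fails at once if the round medal or its stand is touched with the tester, the fingers or the arm (contact force between any of tester, the arm, the fingers and medal_stand above 0.5 N).
It fails at once if a bystander is moved by more than 20 mm (distance of any of scoop, loupe, capsules from where it was at the start of the episode above 0.02 m).
It also fails if it takes over 40 s, if anything falls off the work surface, if the arm or the gripper's body presses on something with over 40 N, if the wrist force passes 120 N, or if a joint passes its speed limit or range.

### The arm

A 7-joint arm with a two-finger parallel gripper is mounted at the origin on the work surface. World frame = base frame: x ahead of the robot, y to its left, z up, the work surface at z = 0. Lengths are in mm, angles in rad, forces in N, time in s.
With the tool pointing down it reaches from about 400 to 925 mm from the base axis. Payload 5.6 kg.
Tool frame: the origin (TCP) lies between the finger pads; the fingertips stand 14 mm ahead of it and the grasp point (between the pads) lies 5 mm behind it (r.tip_reach is the distance from the TCP to the fingertips, in mm); x points along the fingers, z is the direction in which the jaws open and shut, and the axes are right-handed (so a half turn about x gives the same grasp; the last joint's range is limited). The gripper opens to 85 mm and grips with 20 to 120 N. Pads are 22 mm wide; open, the fingers measure 114 mm over their backs; the gripper's body (76 mm by 85 mm) begins 54 mm behind the grasp point. The pads swing forward as they close: fully open they stand 13 mm farther back than shut.
Start: joints at [-1.226, 0.468, -0.012, 1.603, 0.006, 1.071, -0.056], TCP at [245.839, 601.724, 224.89] pointing down, gripper open.
Joint ranges: [-2.53, 2.53], [-0.31, 2.02], [-1.57, 1.55], [0.28, 2.44], [-1.29, 4.43], [0.15, 1.84], [-2.92, 2.92]. Speed limits (rad/s): [2.57, 2.57, 3.14, 3.14, 3.14, 3.14, 3.14].

### API

Orientations are given as a rotation vector (axis times angle).
In Python, from workcell import r, viewer, order, finder gives the robot as it stands. The module is installed in compiled form; this text tells all that it offers.
- The arm moves only by the tool arm_command, never from a script. Its argument "increments" is a list of rows, each a list of 4 numbers: the shift along the tool's x, y, z in m, then the turn about the tool's x in degrees. In form: [[tx, ty, tz, spin], ...]. A call has 1 to 20 rows; each row is the pose to reach, as a shift and turn from the pose measured when the call began, along the tool's axes at that moment; what a row does not reach only later rows make up. A row lasts 1/8 s, in which the tool goes at most 62.5 mm and 10.7 degrees, less where a joint would pass 70% of its speed; a pose out of reach is approached as far as the arm can. A call with a gripper value outside its range is refused whole. "gripper" is the finger opening in m, from 0 to 0.0854, set as the call begins (left out, the last holds). The fingers move at their own pace and stop on an object; "grip_force" is the grip in N (left out, the last holds). Time passes only in rows, so rows that repeat a pose let the fingers close. It gives the time, the measured TCP pose, the force and the opening at its end, in the units of the state.
- r.state(): the state, without advancing time (a new reading comes with each control period).
- viewer.camera(name): name is "scene" or "top" or "wrist"; returns a dict with "image" (480x640x3 uint8, red, green, blue), "camera_matrix" (3x3 intrinsics, pixels), "rvec" (rotation vector, rad) and "tvec" (3), from world to camera coordinates, as OpenCV has them. Camera axes: x right, y down, z forward; pixel columns grow to the right and rows downward; lengths in mm; the calibration is good to about 2 mm. A picture is of the moment at which its call begins. There is no depth.
- order.job_done(): hands the job in, once; it reports no verdict.
Trained networks look in the newest picture that a camera, given by its name, has taken for a name from the list of things; names that differ only in an ending like _2 or _b are one class to them, and where a whole thing is asked for, a point or a joint stands for the part that bears it (a point fixed in the world has none). Each returns a list of dicts, best first, with "confidence" (0 to 1); they miss things now and then, are a little off and sometimes report something else, mostly with a low value. They report only what shows in the picture. A call takes as long as a camera call. They do not tell look-alikes from the thing itself.
- finder.find_in(name, camera): "position" ([column, row] in pixels, amid what is visible of it).
- finder.masks_of(name, camera): "mask" (480x640 bool, what is visible of it) and "position" ([column, row] in pixels, amid what is visible of it).
- finder.pinpoint(name, camera): "position" ([column, row] in pixels: a listed point, or the origin of a listed thing).
The state is a dict: "clock": time; "joints": joint angles; "qvel": joint speeds; "joint_efforts": joint torques, N m; "eef_pos": TCP position; "tcp_rot": TCP orientation; "contact_force": force on the tool from outside, world axes, zero at the start; "wrist_torque": the same for the moment, N m; "width": finger opening in mm.
Only numpy, scipy, OpenCV 4.12 (cv2) and the standard library are available. Lean on these libraries where they do the work, as an engineer would, in place of code of your own. Each camera call takes 0.05 s, during which the arm holds its last target.

## Working session

There is one attempt and no reset: what is moved stays moved. The work goes in short steps, Python scripts to look and compute and a tool call to move; the robot and the scene stay as the last step left them, time stands still between calls to the robot, and variables do not carry over. Pictures are saved under pics/ and viewed, and the job is handed in when it is done.

Besides the shell and the picture viewer there is one more tool, called after "Request:" as name(argument=value, ...) on one line, values as JSON. arm_command: Moves the arm, as the interface text tells. Its arguments: {"type":"object","properties":{"increments":{"type":"array","items":{"type":"array","items":{"type":"number"}}},"gripper":{"type":"number"},"grip_force":{"type":"number"}},"required":["increments"]}

```bash
mkdir -p pics; ls; cat > h.py <<'E'
import numpy as np, cv2
from workcell import r, viewer, order, finder
from scipy.spatial.transform import Rotation as R
def cam(n,save=None):
    c=viewer.camera(n)
    if save: cv2.imwrite('pics/'+save,c['image'][:,:,::-1])
    return c
def ray(c,px):
    M=R.from_rotvec(np.ravel(c['rvec'])).as_matrix();t=np.ravel(c['tvec'])
    p=cv2.undistortPoints(np.array([[px]],float),np.array(c['camera_matrix']),None)[0,0]
    return -M.T@t, M.T@np.array([p[0],p[1],1])
def atz(c,px,z):
    o,d=ray(c,px); return o+d*(z-o[2])/d[2]
def tri(obs):
    A=np.zeros((3,3));b=np.zeros(3);L=[]
    for c,px in obs:
        o,d=ray(c,px);d=d/np.linalg.norm(d);P=np.eye(3)-np.outer(d,d);A+=P;b+=P@o;L.append((P,o))
    x=np.linalg.solve(A,b); return x,[np.linalg.norm(P@(x-o)) for P,o in L]
def proj(c,X):
    return cv2.projectPoints(np.array(X,float).reshape(-1,3),np.array(c['rvec'],float),np.array(c['tvec'],float),np.array(c['camera_matrix'],float),None)[0].reshape(-1,2)
E
python3 - <<'E'
from h import *
np.set_printoptions(precision=2,suppress=True)
for k,v in r.state().items(): print(k,v)
for n in ['scene','top','wrist']:
    c=cam(n,n+'0.png'); print(n,ray(c,(320,240)))
    for t in ['tester','holder','plaque_stand','medal_stand','scoop','loupe','capsules','spot','nose_tip']:
        try: print(n,t,[(np.round(d['position'],1).tolist(),round(d['confidence'],2)) for d in finder.pinpoint(t,n)])
        except Exception as e: print(n,t,e)
E
```

```text
pics
clock 0.0
joints [-1.23  0.47 -0.01  1.6   0.01  1.07 -0.06]
qvel [ 0. -0. -0. -0. -0.  0. -0.]
joint_efforts [ -0.   -53.24   0.02 -25.13   0.01   0.01  -0.  ]
eef_pos [245.67 601.16 223.9 ]
tcp_rot [-0.92  1.37  0.92]
contact_force [ 0.16 -0.68 -0.14]
wrist_torque [ 0.01 -0.02  0.  ]
width 84.95569080738048
scene (array([1109.82, -332.57,  517.39]), array([-0.71,  0.43, -0.56]))
scene tester [([158.3, 341.4], 0.73), ([406.9, 191.1], 0.67)]
scene holder [([329.9, 202.5], 0.83), ([266.5, 237.2], 0.75), ([401.4, 226.7], 0.73), ([168.2, 267.5], 0.73)]
scene plaque_stand [([157.6, 337.9], 0.82)]
scene medal_stand [([341.8, 284.1], 0.76)]
scene scoop [([397.3, 346.7], 0.73)]
scene loupe [([460.1, 273.3], 0.59)]
scene capsules [([346.0, 380.7], 0.62)]
scene spot [([134.1, 317.3], 0.88), ([399.4, 345.2], 0.62)]
scene nose_tip []
top (array([ 297.  ,  -15.16, 1324.96]), array([ 0.18,  0.01, -0.98]))
top tester [([193.2, 246.7], 0.65)]
top holder [([320.6, 321.7], 0.87), ([231.8, 327.6], 0.85), ([414.9, 333.8], 0.82), ([202.3, 257.2], 0.65)]
top plaque_stand [([452.2, 259.1], 0.79)]
top medal_stand [([199.5, 256.2], 0.74), ([310.6, 221.4], 0.67)]
top scoop []
top loupe [([234.4, 170.4], 0.55), ([466.2, 257.2], 0.48)]
top capsules [([373.7, 151.6], 0.9)]
top spot [([470.2, 257.6], 0.74)]
top nose_tip [([203.8, 259.5], 0.75)]
wrist (array([184.44, 626.49, 375.17]), array([ 0.26, -0.12, -0.96]))
wrist tester []
wrist holder []
wrist plaque_stand []
wrist medal_stand []
wrist scoop []
wrist loupe []
wrist capsules []
wrist spot []
wrist nose_tip []
```

View pics/scene0.png

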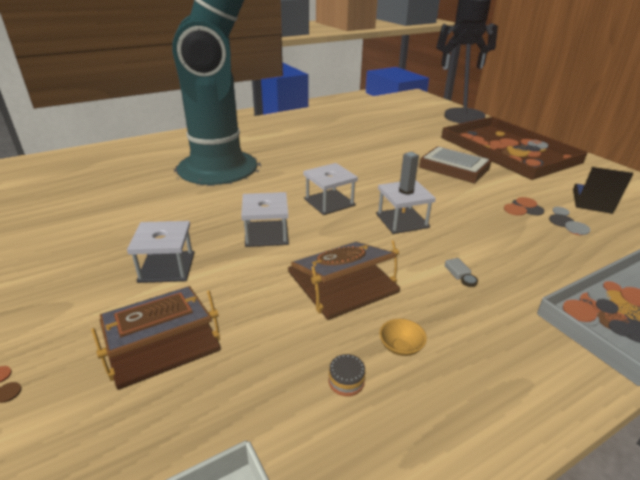

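View pics/top0.png

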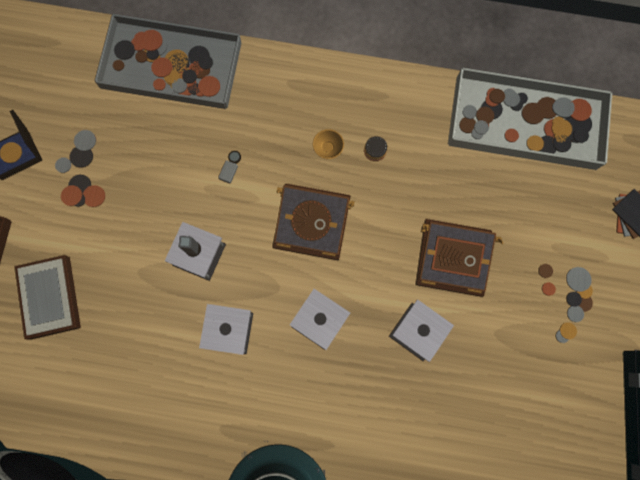

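View pics/wrist0.png

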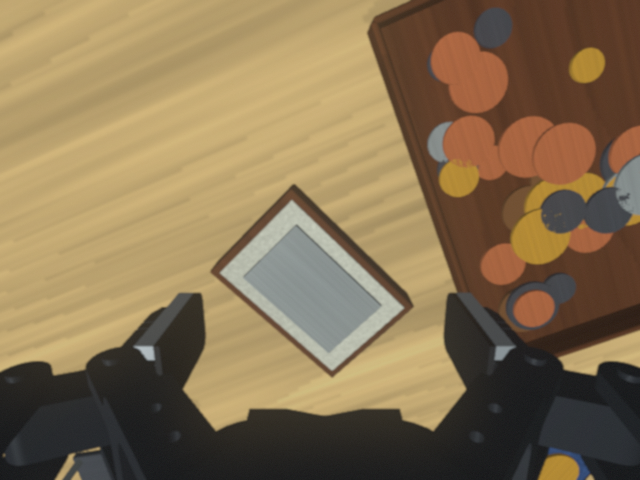

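The tester stands in the holder at scene (405,190) / top (195,250). The four look-alike holders are at top (195,250), (226,329), (320,319) and (422,331). The leftmost one, which also has the tester, fits the description. I'll check it in enlarged crops along with the plaque stand, top (456,258). The round medal is at top (313,221).

```bash
python3 - <<'E'
from h import *
np.set_printoptions(precision=1,suppress=True)
s=cv2.imread('pics/scene0.png');t=cv2.imread('pics/top0.png')
def crop(im,x,y,w,h,k): return cv2.resize(im[y:y+h,x:x+w],None,fx=k,fy=k,interpolation=cv2.INTER_CUBIC)
a=crop(s,80,270,160,120,5); b=crop(t,400,200,120,110,5)
cv2.imwrite('pics/cs.png',a)
cv2.imwrite('pics/ct.png',b)
cv2.imwrite('pics/ch.png',np.hstack([crop(t,150,200,100,100,4),crop(s,360,140,100,100,4)]))
C={n:cam(n) for n in ['scene','top']}
for n,q in [('holder',(193,250)),]: print(atz(C['top'],q,75))
for q in [(228,329),(321,319),(424,330)]: print(q,atz(C['top'],q,75))
for n in ['tester','spot','plaque_stand','medal_stand','holder']:
  for cn in C:
    for d in finder.find_in(n,cn)[:4]: print(n,cn,np.round(d['position'],1),round(d['confidence'],2),atz(C[cn],d['position'],50))
print(r.state()['tcp_rot'],R.from_rotvec(r.state()['tcp_rot']).as_matrix())
E
```

```text
[464.8 259.2  75. ]
(228, 329) [317.5 155.4  75. ]
(321, 319) [369.3 -27.6  75. ]
(424, 330) [ 382.9 -237.9   75. ]
tester scene [410.  172.1] 0.97 [363.9 363.8  50. ]
spot scene [150.3 318.6] 0.83 [ 568.7 -298.7   50. ]
spot top [456.5 252.6] 0.67 [ 557.8 -289.1   50. ]
plaque_stand scene [153.7 338.4] 0.89 [ 611.2 -303.9   50. ]
plaque_stand top [455.4 258. ] 0.73 [ 545.9 -288.2   50. ]
plaque_stand top [230.3 168.1] 0.49 [659.8 222.   50. ]
medal_stand top [308.4 219.9] 0.77 [574.5  34.   50. ]
holder scene [163.6 253.3] 0.9 [ 412.4 -239.3   50. ]
holder scene [402.7 211.1] 0.84 [503.  228.5  50. ]
holder scene [266.9 221.9] 0.78 [404.8 -34.8  50. ]
holder scene [330.5 187.3] 0.76 [338.8 153.3  50. ]
holder top [417.3 333.2] 0.91 [ 375.8 -229.5   50. ]
holder top [227.4 329.4] 0.88 [316.9 159.9  50. ]
holder top [318.  323.2] 0.74 [361.2 -23.1  50. ]
holder top [198.4 257.9] 0.64 [453.5 249.9  50. ]
[-0.9  1.4  0.9] [[ 0.  -0.9  0.4]
 [ 0.   0.4  0.9]
 [-1.  -0.   0. ]]
```

View pics/cs.png

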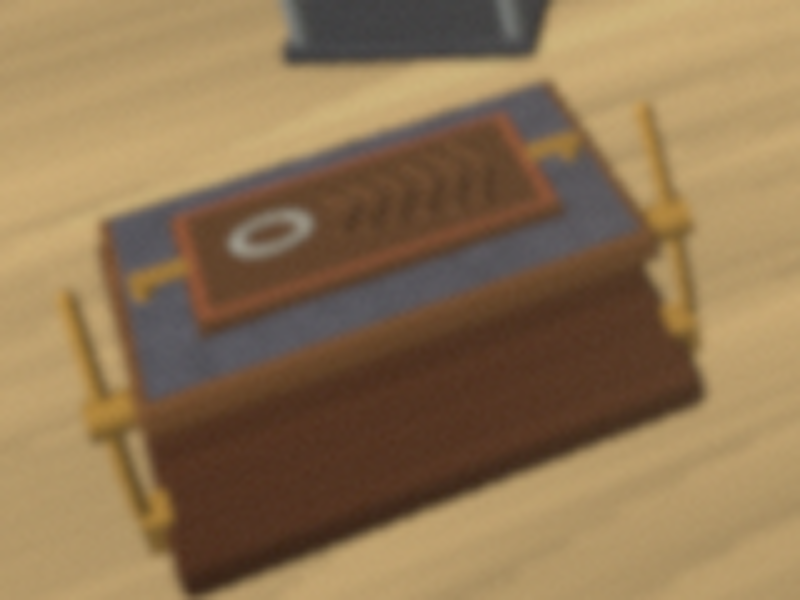

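View pics/ct.png

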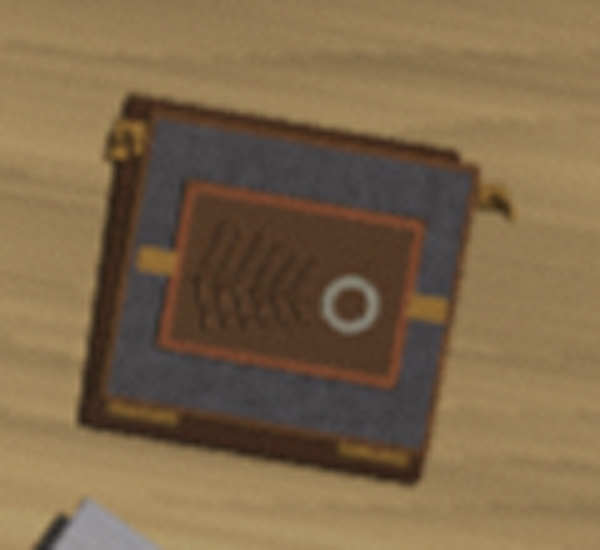

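View pics/ch.png

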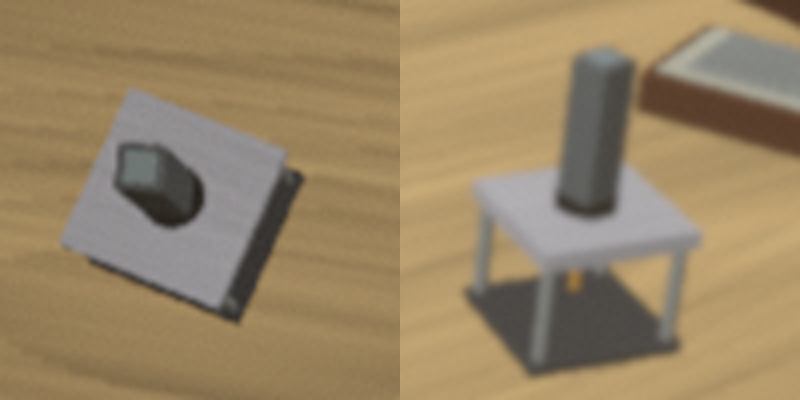

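```bash
python3 - <<'E'
from h import *
from scipy.optimize import least_squares
np.set_printoptions(precision=2,suppress=True)
C={n:cam(n) for n in ['scene','top']}
T=lambda a:(400+a[0]/5,200+a[1]/5); S=lambda a:(80+a[0]/5,270+a[1]/5)
pts={'hinge-y':((422,448),(105,222)),'hinge+y':((105,402),(550,85)),'hi-y':((475,172),(150,400)),'hi+y':((150,118),(655,235)),'spot':((350,305),(270,235)),
'pl_lo-y':((392,388),(178,215)),'pl_lo+y':((160,348),(508,113)),'pl_hi-y':((425,228),(205,325)),'pl_hi+y':((187,183),(560,208)),
}
X={}
for k,(a,b) in pts.items():
    X[k],e=tri([(C['top'],T(a)),(C['scene'],S(b))]); print(k,X[k],np.array(e))
P=np.array([X[k] for k in X if not k.startswith('spot')])
# global fit: local (u along slope, v along hinge, w above)
loc={'hinge-y':('p',0,-72),'hinge+y':('p',0,72),'hi-y':('p',128,-72),'hi+y':('p',128,72),'spot':('f',60,-26),'pl_lo-y':('f',60-37,-52),'pl_lo+y':('f',60-37,52),'pl_hi-y':('f',97,-52),'pl_hi+y':('f',97,52)}
def model(q):
    x,y,yaw,sl,w,u0=q; out={}
    for k,(t,u,v) in loc.items():
        uu=u+(u0 if t=='p' else 0); ww=w+(5 if t=='f' else 0)
        lx=-65+uu*np.cos(sl)-ww*np.sin(sl); lz=24+uu*np.sin(sl)+ww*np.cos(sl)
        c,s=np.cos(yaw),np.sin(yaw); out[k]=np.array([x+c*lx-s*v,y+s*lx+c*v,lz])
    return out
def res(q):
    m=model(q);o=[]
    for k,(a,b) in pts.items():
        o+=list(proj(C['top'],m[k])[0]-T(a))+list(proj(C['scene'],m[k])[0]-S(b))
    return np.array(o)
f=least_squares(res,[560,-290,-0.2,0.3,8,0],loss='soft_l1')
print(f.x,np.sqrt(np.mean(res(f.x)**2))); print(model(f.x)['spot'],model(f.x)['hi-y'],model(f.x)['hi+y']); print(res(f.x))
E
```

```text
hinge-y [ 493.14 -362.2    25.97] [0.96 0.96]
hinge+y [ 490.98 -223.5    22.67] [3.47 3.47]
hi-y [ 609.77 -361.94   56.43] [2.05 2.05]
hi+y [ 610.99 -222.69   52.19] [2.19 2.19]
spot [ 546.06 -319.74   44.22] [1.29 1.29]
pl_lo-y [ 514.87 -342.63   37.48] [1.89 1.89]
pl_lo+y [ 515.71 -242.05   36.5 ] [2.77 2.77]
pl_hi-y [ 583.1  -344.43   51.91] [2.41 2.41]
pl_hi+y [ 585.4  -242.74   51.54] [1.54 1.54]
[ 556.76 -292.35   -0.01    0.26   -0.9    -3.61] 1.4760774449516663
[ 548.31 -318.23   43.43] [ 611.14 -365.14   55.21] [ 613.2  -221.15   55.21]
[-0.7   2.74 -1.41 -0.11 -3.52 -0.3   0.05 -0.89  0.42 -0.52 -3.83  2.37
 -1.24 -1.84 -0.28 -0.83 -1.26 -1.28  0.55  1.02 -0.98  1.26 -1.84  1.
 -2.66  0.4  -0.46  0.17 -0.81 -0.65 -2.22 -0.04 -1.47 -0.46  0.05 -1.17]
```

```bash
cat >> h.py <<'E'
def inc(target,head=None):
    s=r.state();M=R.from_rotvec(s['tcp_rot']).as_matrix();d=M.T@(np.array(target)-s['eef_pos'])/1000
    h=np.degrees(np.arctan2(M[1,2],M[0,2])); sp=0
    if head is not None: sp=-((head-h+90)%180-90)
    print('inc',np.round(d,4),'spin',round(sp,1),'| head',round(h,2),'pos',np.round(s['eef_pos'],1),'toolx',np.round(M[:,0],4),'F',np.round(s['contact_force'],1),'w',round(s['width'],1),'t',round(s['clock'],2),'j7',round(s['joints'][6],2))
E
python3 - <<'E'
from h import *
print(r.tip_reach); inc([606,-293,150],90)
E
```

```text
14.0
inc [ 0.0749 -0.6718 -0.692 ] spin -22.2 | head 67.78 pos [245.9 601.7 224.9] toolx [ 1.e-04  1.e-04 -1.e+00] F [0.1 0.1 0.4] w 85.5 t 2.2 j7 -0.06
```

Request:
arm_command(increments=[[0, -0.672, -0.692, -22], [0, -0.672, -0.692, -22], [0, -0.672, -0.692, -22], [0, -0.672, -0.692, -22], [0, -0.672, -0.692, -22], [0, -0.672, -0.692, -22], [0, -0.672, -0.692, -22], [0, -0.672, -0.692, -22], [0, -0.672, -0.692, -22], [0, -0.672, -0.692, -22], [0, -0.672, -0.692, -22], [0, -0.672, -0.692, -22], [0, -0.672, -0.692, -22], [0, -0.672, -0.692, -22], [0, -0.672, -0.692, -22], [0, -0.672, -0.692, -22], [0.075, -0.672, -0.692, -22], [0.075, -0.672, -0.692, -22], [0.075, -0.672, -0.692, -22]], gripper=0.0)

```text
clock: 4.58
eef_pos: [606.1, -292.4, 149.7]
tcp_rot: [-1.206, 1.211, 1.208]
contact_force: [0.6, 0.2, 1.2]
width: -0.2
```

```bash
python3 - <<'E'
from h import *
inc([606,-293,80],90); cam('wrist','w1.png'); inc([606,-293,80],90)
E
```

```text
inc [ 0.0697 -0.     -0.0007] spin -0.2 | head 89.82 pos [ 606.1 -292.4  149.7] toolx [-1.4e-03  7.0e-04 -1.0e+00] F [0.6 0.2 1.2] w -0.2 t 4.58 j7 2.16
inc [ 0.0713  0.0011 -0.0001] spin -0.2 | head 89.82 pos [ 607.  -292.9  151.3] toolx [ 1.4e-03 -5.0e-04 -1.0e+00] F [ 0.5  0.1 -0.4] w -0.3 t 4.62 j7 2.16
```

View pics/w1.png

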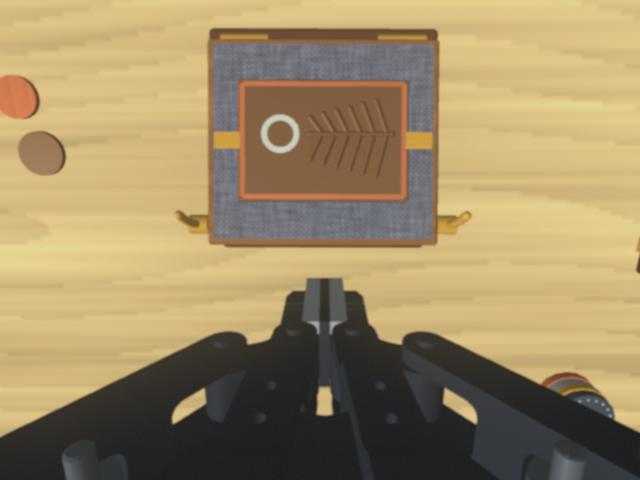

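```bash
python3 - <<'E'
from h import *
np.set_printoptions(precision=1,suppress=True)
c=cam('wrist')
print(ray(c,(320,240)))
for k,q,z in [('far-',(211,243),53),('far+',(437,243),53),('h-',(210,41),24),('h+',(438,41),24),('spot',(280,133),43),('plaque far',(323,198),52),('plaque near',(323,82),35),('tips',(324,282),137)]: print(k,atz(c,q,z))
print(finder.pinpoint('spot','wrist')[:2],finder.pinpoint('plaque_stand','wrist')[:2])
E
```

```text
(array([ 540.4, -293.3,  301.4]), array([ 0.3, -0. , -1. ]))
far- [ 617.5 -366.8   53. ]
far+ [ 617.8 -220.5   53. ]
h- [ 492.4 -365.7   24. ]
h+ [ 492.8 -221.1   24. ]
spot [ 548.6 -321.    43. ]
plaque far [ 588.2 -294.2   52. ]
plaque near [ 518. -294.   35.]
tips [ 609.5 -293.6  137. ]
[{'position': [284.2, 133.3], 'confidence': 0.82}] [{'position': [323.4, 144.9], 'confidence': 0.74}]
```

Request:
arm_command(increments=[[0.05, 0.001, 0, 0], [0.072, 0.001, 0, 0], [0.075, 0.001, 0, 0], [0.078, 0.001, 0, 0], [0.081, 0.001, 0, 0], [0.084, 0.001, 0, 0], [0.087, 0.001, 0, 0], [0.089, 0.001, 0, 0]])

```text
clock: 5.78
eef_pos: [606.8, -293.4, 63.2]
tcp_rot: [-1.209, 1.209, 1.204]
contact_force: [-0.5, -0.2, -0.3]
width: -0.2
```

Request:
arm_command(increments=[[0.002, 0, 0, 0], [0.004, 0, 0, 0], [0.006, 0, 0, 0]])

```text
clock: 6.15
eef_pos: [606.9, -293.4, 57.1]
tcp_rot: [-1.209, 1.209, 1.204]
contact_force: [-1.3, -1.4, 0.1]
width: -0.0
```

```bash
python3 - <<'E'
from h import *
s=cam('scene','s2.png')['image'];cv2.imwrite('pics/s2c.png',cv2.resize(s[250:400,60:260],None,fx=4,fy=4,interpolation=cv2.INTER_CUBIC)[:,:,::-1])
inc([606,-293,40])
E
```

```text
inc [0.0168 0.0008 0.0003] spin 0 | head 89.81 pos [ 606.7 -293.3   56.8] toolx [ 0.0032 -0.0011 -1.    ] F [-0.6 -0.2  0.2] w -0.2 t 6.2 j7 2.2
```

View pics/s2c.png

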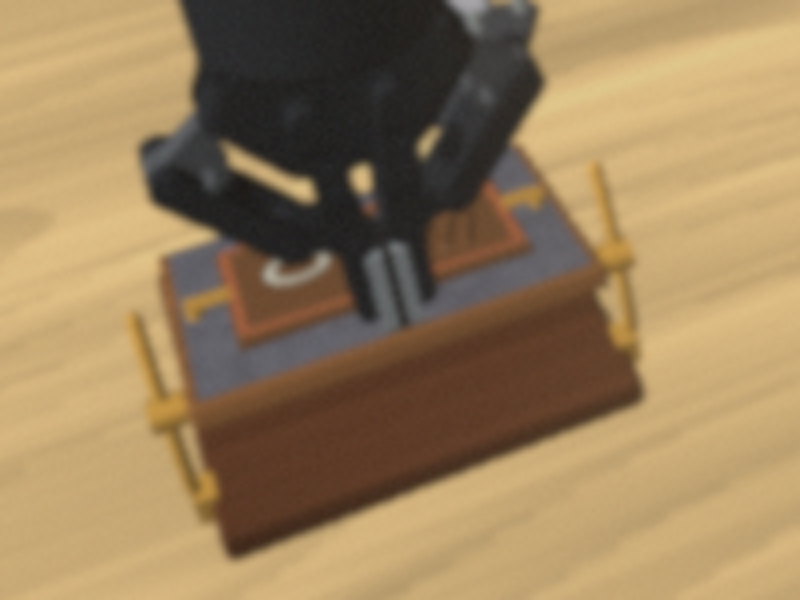

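Request:
arm_command(increments=[[0.002, 0, 0, 0], [0.004, 0, 0, 0], [0.006, 0, 0, 0]])

```text
clock: 6.58
eef_pos: [606.9, -293.3, 52.6]
tcp_rot: [-1.209, 1.209, 1.204]
contact_force: [-6.2, 3.4, 19.4]
width: 0.1
```

Request:
arm_command(increments=[[0.0015, 0, 0, 0], [0.003, 0, 0, 0]])

```text
clock: 6.82
eef_pos: [606.9, -293.4, 52.4]
tcp_rot: [-1.208, 1.208, 1.204]
contact_force: [-7.6, 5.6, 25.5]
width: 0.2
```

```bash
python3 - <<'E'
from h import *
s=cam('scene','s3.png')['image'];cv2.imwrite('pics/s3c.png',cv2.resize(s[250:400,60:260],None,fx=4,fy=4,interpolation=cv2.INTER_CUBIC)[:,:,::-1])
inc([606,-293,40])
E
```

```text
inc [0.0126 0.001  0.0004] spin 0 | head 89.81 pos [ 606.9 -293.4   52.6] toolx [ 3.7e-03  8.0e-04 -1.0e+00] F [-7.3  3.6 18.3] w -0.3 t 6.88 j7 2.2
```

View pics/s3c.png

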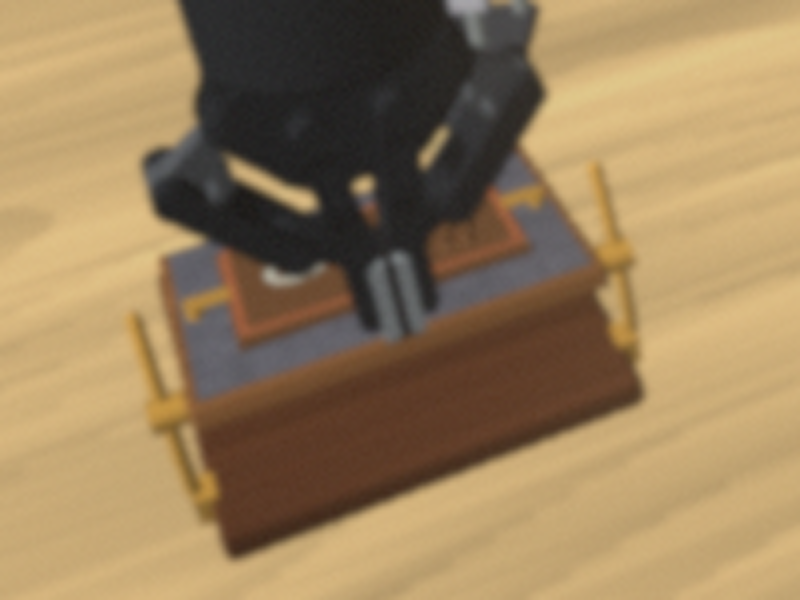

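Request:
arm_command(increments=[[0.003, 0, 0, 0], [0.004, 0, 0, 0], [0.004, 0, 0, 0]])

```text
clock: 7.25
eef_pos: [606.9, -293.4, 52.4]
tcp_rot: [-1.207, 1.206, 1.205]
contact_force: [-9.5, 4.5, 23.1]
width: -0.1
```

```bash
python3 - <<'E'
from h import *
s=cam('scene','s4.png')['image'];cv2.imwrite('pics/s4c.png',cv2.resize(s[250:400,60:260],None,fx=4,fy=4,interpolation=cv2.INTER_CUBIC)[:,:,::-1])
inc([606,-293,40])
E
```

```text
inc [0.0124 0.001  0.0003] spin 0 | head 89.82 pos [ 607.  -293.3   52.4] toolx [ 0.0043  0.0022 -1.    ] F [-10.1   4.5  23.3] w 0.4 t 7.3 j7 2.2
```

View pics/s4c.png

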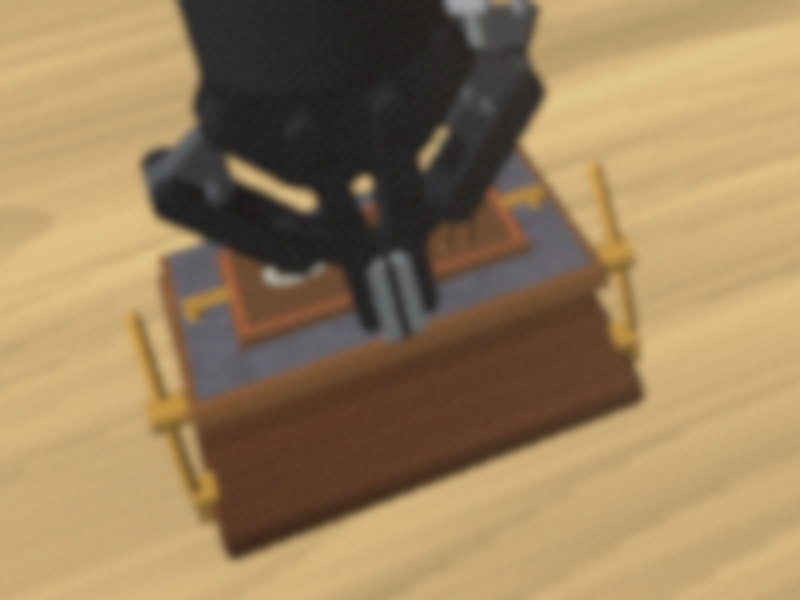

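Request:
arm_command(increments=[[0.006, 0, 0, 0], [0.008, 0, 0, 0]])

```text
clock: 7.55
eef_pos: [607.8, -293.4, 49.2]
tcp_rot: [-1.207, 1.203, 1.204]
contact_force: [-9.8, 6.2, 27.5]
width: -0.1
```

Request:
arm_command(increments=[[0.006, 0, 0, 0], [0.007, 0, 0, 0], [0.008, 0, 0, 0]])

```text
clock: 7.92
eef_pos: [608.6, -293.4, 45.9]
tcp_rot: [-1.208, 1.201, 1.203]
contact_force: [-9.6, 5.8, 29.2]
width: 0.2
```

```bash
python3 - <<'E'
from h import *
s=cam('scene','s5.png')['image'];cv2.imwrite('pics/s5c.png',cv2.resize(s[250:400,60:260],None,fx=4,fy=4,interpolation=cv2.INTER_CUBIC)[:,:,::-1])
inc([606,-293,40])
E
```

```text
inc [0.0058 0.0027 0.0003] spin 0 | head 89.83 pos [ 608.7 -293.4   45.8] toolx [ 0.0087  0.0046 -1.    ] F [-8.6  6.1 27.8] w 0.4 t 7.97 j7 2.21
```

View pics/s5c.png

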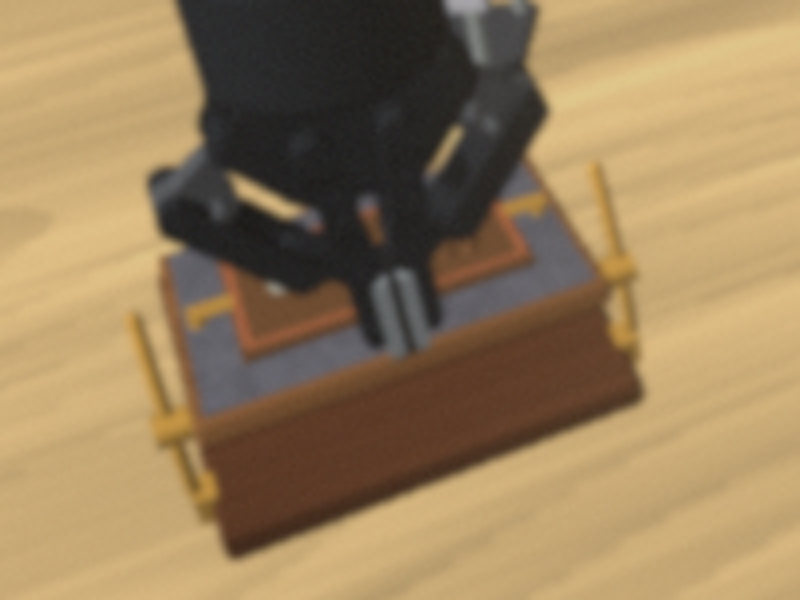

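Request:
arm_command(increments=[[0.006, 0.001, 0, 0], [0.008, 0.001, 0, 0], [0.01, 0.001, 0, 0], [0.012, 0.001, 0, 0]])

```text
clock: 8.48
eef_pos: [610.0, -293.3, 39.2]
tcp_rot: [-1.21, 1.197, 1.2]
contact_force: [-6.9, 5.7, 29.5]
width: -0.0
```

Request:
arm_command(increments=[[0.006, 0.002, 0, 0], [0.008, 0.002, 0, 0], [0.01, 0.002, 0, 0], [0.012, 0.002, 0, 0]])

```text
clock: 8.98
eef_pos: [611.0, -293.4, 32.8]
tcp_rot: [-1.213, 1.192, 1.196]
contact_force: [-6.3, 6.0, 30.0]
width: 0.2
```

```bash
python3 - <<'E'
from h import *
s=cam('scene','s6.png')['image'];cv2.imwrite('pics/s6c.png',cv2.resize(s[250:400,60:260],None,fx=4,fy=4,interpolation=cv2.INTER_CUBIC)[:,:,::-1])
inc([606,-293,40])
E
```

```text
inc [-0.0075  0.0049  0.0004] spin 0 | head 89.88 pos [ 611.  -293.4   32.6] toolx [ 0.0195  0.0054 -0.9998] F [-7.5  6.1 29.5] w -0.0 t 9.03 j7 2.22
```

View pics/s6c.png

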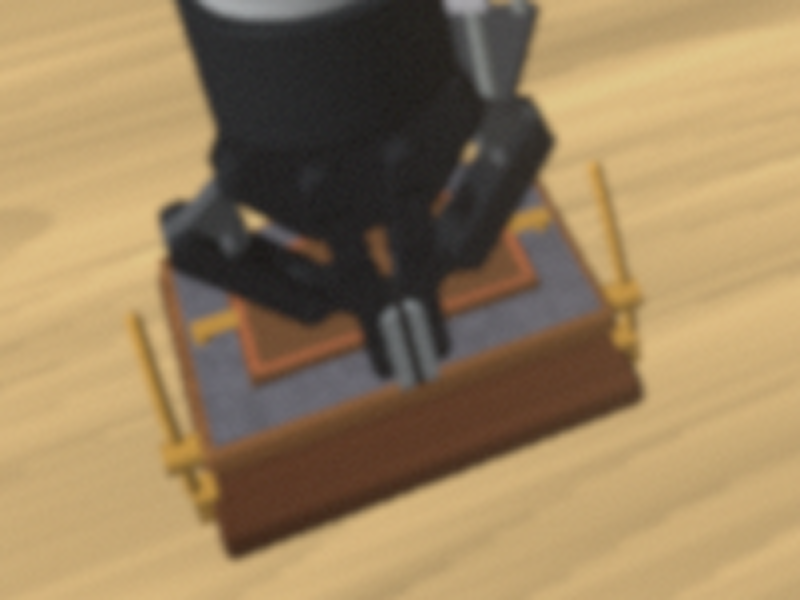

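Request:
arm_command(increments=[[0.006, 0.002, 0, 0], [0.008, 0.002, 0, 0], [0.01, 0.002, 0, 0], [0.012, 0.002, 0, 0], [0.013, 0.002, 0, 0]])

```text
clock: 9.65
eef_pos: [611.8, -293.4, 25.2]
tcp_rot: [-1.215, 1.187, 1.193]
contact_force: [-7.6, 6.0, 31.2]
width: 0.1
```

Request:
arm_command(increments=[[-0.03, 0, 0, 0], [-0.08, 0, 0, 0], [-0.126, 0, 0, 0], [-0.126, 0, 0, 0], [-0.126, 0, 0, 0]])

```text
clock: 10.28
eef_pos: [608.4, -293.8, 150.7]
tcp_rot: [-1.215, 1.187, 1.193]
contact_force: [0.1, -0.6, 0.6]
width: 0.2
```

```bash
python3 - <<'E'
from h import *
inc([464,259,240])
c=cam('wrist','w7.png'); s=cam('scene','s7.png');t=cam('top','t7.png')
def crop(im,x,y,w,h,k): return cv2.resize(im[y:y+h,x:x+w],None,fx=k,fy=k,interpolation=cv2.INTER_CUBIC)
cv2.imwrite('pics/s7c.png',crop(s['image'],80,270,160,120,5)[:,:,::-1])
cv2.imwrite('pics/t7c.png',crop(t['image'],400,200,120,110,5)[:,:,::-1])
E
```

```text
inc [-0.0892  0.143   0.5531] spin 0 | head 89.92 pos [ 608.4 -293.8  150.7] toolx [ 0.0243  0.0065 -0.9997] F [ 0.1 -0.6  0.6] w 0.2 t 10.28 j7 2.18
```

View pics/w7.png

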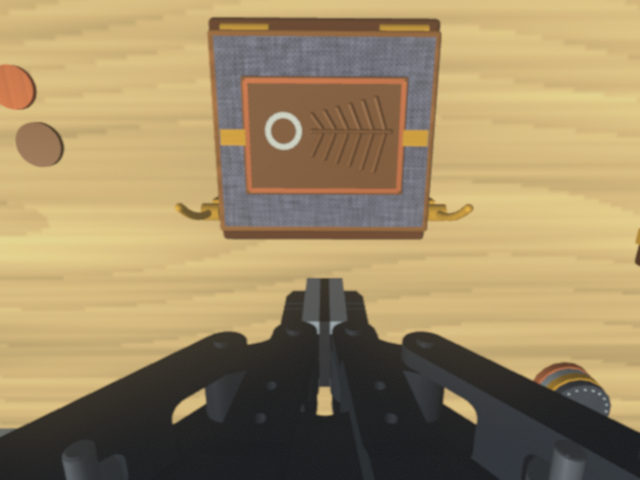

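View pics/s7c.png

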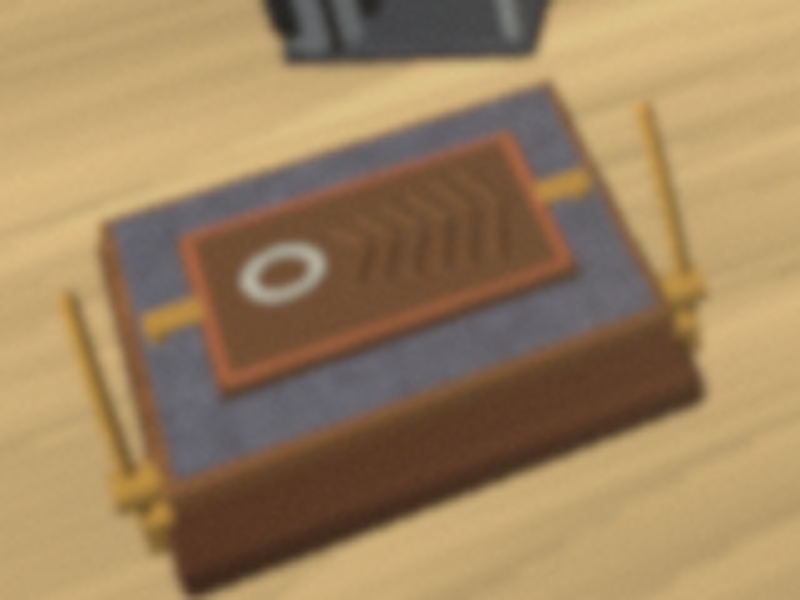

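```bash
python3 - <<'E'
from h import *
from scipy.optimize import least_squares
np.set_printoptions(precision=2,suppress=True)
C={n:cam(n) for n in ['scene','wrist']}
S=lambda a:(80+a[0]/5,270+a[1]/5)
pts={'h-':((210,31),(105,222)),'h+':((438,31),(550,85)),'hi-':((222,231),(170,482)),'hi+':((427,231),(668,305)),'spot':((283,131),(283,273)),
'pl-':((243,78),(180,238)),'pl+':((407,78),(513,135)),'ph-':((248,192),(225,390)),'ph+':((402,192),(577,270))}
for k,(a,b) in pts.items():
    x,e=tri([(C['wrist'],a),(C['scene'],S(b))]); print(k,x,e[0])
    pts[k]=(a,S(b))
loc={'h-':('p',0,-72),'h+':('p',0,72),'hi-':('p',128,-72),'hi+':('p',128,72),'spot':('f',60,-26),'pl-':('f',23,-52),'pl+':('f',23,52),'ph-':('f',97,-52),'ph+':('f',97,52)}
def model(q):
    x,y,yaw,sl,w,u0=q[:6]; out={}
    for k,(t,u,v) in loc.items():
        uu=u+(u0 if t=='p' else 0); ww=w+(5 if t=='f' else 0)
        lx=-65+uu*np.cos(sl)-ww*np.sin(sl); lz=24+uu*np.sin(sl)+ww*np.cos(sl)
        c,s=np.cos(yaw),np.sin(yaw); out[k]=np.array([x+c*lx-s*v,y+s*lx+c*v,lz])
    return out
for use in ([0],[1],[0,1]):
  cams=['wrist','scene']
  def res(q):
    m=model(q);o=[]
    for k in pts:
      for i in use: o+=list(proj(C[cams[i]],m[k])[0]-pts[k][i])
    return np.array(o)
  f=least_squares(res,[557,-292,0,0.05,0,-3],loss='soft_l1')
  print(use,f.x,np.sqrt(np.mean(res(f.x)**2)),model(f.x)['spot'])
print([ (d['position'],d['confidence']) for d in finder.pinpoint('spot','wrist')],[ (d['position'],d['confidence']) for d in finder.pinpoint('spot','scene')])
E
```

```text
h- [ 491.57 -362.54   24.88] 1.2532249271289264
h+ [ 490.51 -220.78   20.9 ] 0.8909671152077512
hi- [ 618.02 -362.78   32.7 ] 1.1002812848049326
hi+ [ 619.06 -221.82   30.37] 0.11738266245788395
spot [ 551.1  -319.04   32.37] 0.8445804720227289
pl- [ 519.13 -343.02   31.63] 0.8084028918815634
pl+ [ 518.81 -240.38   28.49] 0.733310553872689
ph- [ 590.85 -343.44   32.46] 1.0917187838592166
ph+ [ 591.4  -240.8    30.36] 0.11390399172843249
[0] [ 559.68 -293.07   -0.      0.07   -3.96   -4.11] 1.5453216253756639 [ 554.44 -319.06   29.23]
[1] [ 547.33 -290.56   -0.01    0.04  -11.22   -5.27] 0.6625631045756522 [ 542.2  -316.49   20.32]
[0, 1] [ 559.54 -292.79   -0.      0.06   -2.48   -3.83] 1.4903834597921024 [ 554.18 -318.78   30.38]
[([284.5, 132.3], 0.72)] [([132.7, 323.6], 0.85)]
```

```bash
python3 - <<'E'
from h import *
np.set_printoptions(precision=1,suppress=True)
C={n:cam(n) for n in ['scene','top']}
print(tri([(C['top'],(185.7,241)),(C['scene'],(410.8,154.5))]),atz(C['top'],(193.7,250.5),81),atz(C['scene'],(406.5,191.5),75))
inc([463,257,260])
E
```

```text
(array([469.5, 259.8, 156.1]), [np.float64(0.8029716867919156), np.float64(0.8029716867918226)]) [463.2 256.2  81. ] [474.5 258.1  75. ]
inc [-0.1  0.1  0.6] spin 0 | head 89.91 pos [ 608.5 -294.1  150.6] toolx [ 0.  0. -1.] F [-0.4  0.7  0.4] w 0.0 t 10.72 j7 2.18
```

Request:
arm_command(increments=[[-0.06, 0, 0, 0], [-0.115, 0.03, 0.06, 0], [-0.115, 0.139, 0.552, 0], [-0.115, 0.139, 0.552, 0], [-0.115, 0.139, 0.552, 0], [-0.115, 0.139, 0.552, 0], [-0.115, 0.139, 0.552, 0], [-0.115, 0.139, 0.552, 0], [-0.115, 0.139, 0.552, 0], [-0.115, 0.139, 0.552, 0], [-0.115, 0.139, 0.552, 0], [-0.115, 0.139, 0.552, 0], [-0.115, 0.139, 0.552, 0], [-0.115, 0.139, 0.552, 0], [-0.115, 0.139, 0.552, 0]], gripper=0.085)

```text
clock: 12.6
eef_pos: [468.1, 256.3, 265.8]
tcp_rot: [-1.213, 1.189, 1.192]
contact_force: [-0.5, 0.2, -0.0]
width: 84.9
```

```bash
python3 - <<'E'
from h import *
np.set_printoptions(suppress=True)
inc([467,258,265],90)
c=cam('wrist','w8.png');print(ray(c,(320,240)))
for f in (finder.pinpoint,finder.find_in): print([(np.round(d['position'],1),d['confidence']) for n in ['tester','holder'] for d in f(n,'wrist')[:2]])
E
```

```text
inc [0.0007 0.0012 0.0017] spin -0.2 | head 89.8 pos [468.1 256.3 265.8] toolx [ 0.0242  0.0061 -0.9997] F [-0.5  0.2 -0. ] w 84.9 t 12.6 j7 1.03
(array([398.16884123, 255.00601196, 414.33153365]), array([ 0.31134071, -0.00541239, -0.95064187]))
[(array([330.8, 195.6]), 0.61), (array([30. , 81.4]), 0.93), (array([218.9,  19.2]), 0.84)]
[(array([329.2, 176.7]), 0.8), (array([205.8,  32.8]), 0.61)]
```

View pics/w8.png

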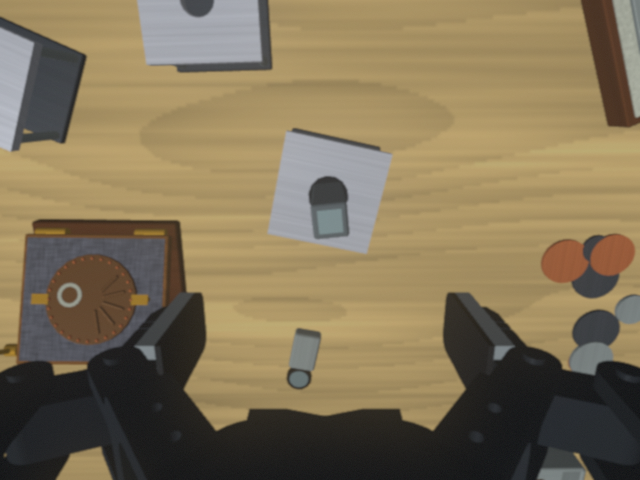

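```bash
python3 - <<'E'
from h import *
np.set_printoptions(precision=1,suppress=True)
c=cam('wrist')
cv2.imwrite('pics/w8c.png',cv2.resize(c['image'][165:250,285:375],None,fx=7,fy=7,interpolation=cv2.INTER_CUBIC)[:,:,::-1])
print(atz(c,(330,222),159),atz(c,(328,193),81))
E
```

```text
[468.9 261.2 159. ] [465.3 261.   81. ]
```

View pics/w8c.png

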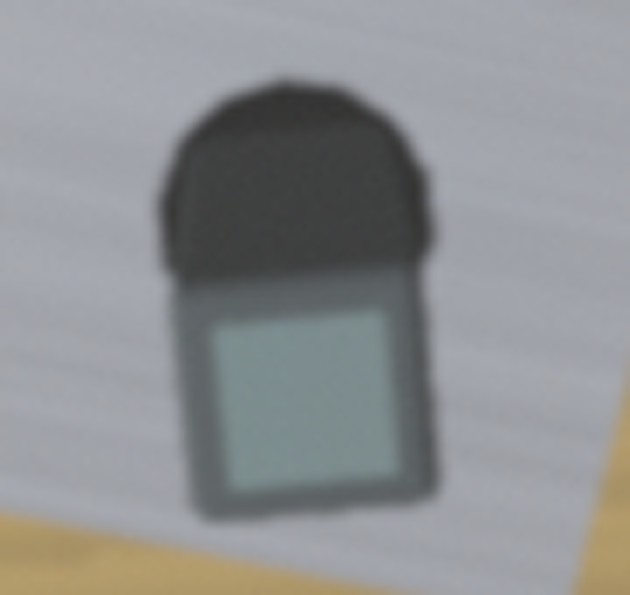

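Request:
arm_command(increments=[[0, 0.004, 0.004, -4], [0.05, 0.004, 0.004, -4], [0.1, 0.004, 0.004, -4], [0.13, 0.004, 0.004, -4], [0.15, 0.004, 0.004, -4], [0.15, 0.004, 0.004, -4], [0.15, 0.004, 0.004, -4]])

```text
clock: 13.78
eef_pos: [467.9, 262.6, 116.5]
tcp_rot: [-1.266, 1.153, 1.243]
contact_force: [-0.0, 1.3, 0.3]
width: 85.0
```

```bash
python3 - <<'E'
from h import *
inc([467.5,261,116],94)
c=cam('wrist','w9.png');s=cam('scene')
cv2.imwrite('pics/s9c.png',cv2.resize(s['image'][130:240,350:470],None,fx=5,fy=5)[:,:,::-1])
E
```

```text
inc [ 0.0004  0.0005 -0.0016] spin -0.1 | head 93.9 pos [467.9 262.6 116.5] toolx [ 0.0251  0.0069 -0.9997] F [-0.   1.3  0.3] w 85.0 t 13.78 j7 1.11
```

View pics/w9.png

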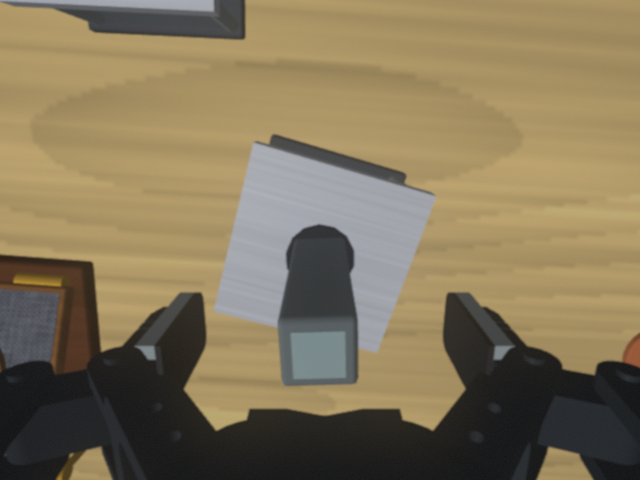

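View pics/s9c.png

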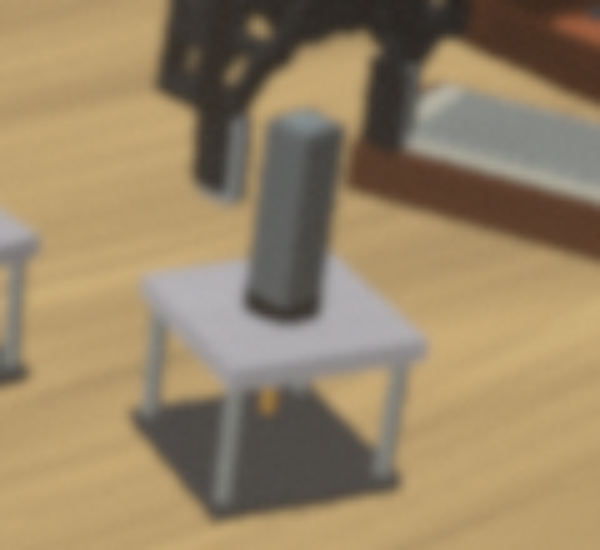

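Request:
arm_command(increments=[[0, 0, -0.0015, 0], [0, 0, -0.0015, 0], [0, 0, -0.0015, 0], [0, 0, -0.0015, 0], [0, 0, -0.0015, 0], [0, 0, -0.0015, 0], [0, 0, -0.0015, 0], [0, 0, -0.0015, 0]], gripper=0.0, grip_force=60)

```text
clock: 14.88
eef_pos: [468.4, 261.3, 117.1]
tcp_rot: [-1.266, 1.152, 1.242]
contact_force: [-1.1, -1.0, 5.9]
width: 22.9
```

```bash
python3 - <<'E'
from h import *
inc([467.5,261,250],94)
c=cam('wrist','w10.png')
E
```

```text
inc [-0.1329 -0.0027  0.0006] spin -0.1 | head 93.9 pos [468.4 261.3 117.1] toolx [ 0.0262  0.0076 -0.9996] F [-1.1 -1.   5.9] w 22.9 t 14.88 j7 1.11
```

View pics/w10.png

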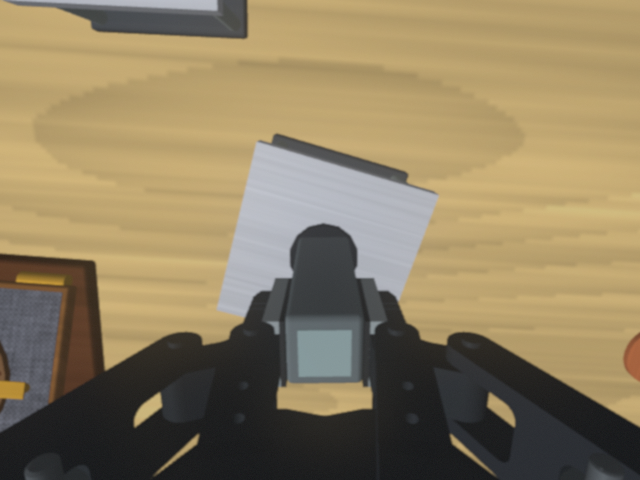

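Request:
arm_command(increments=[[-0.02, -0.0005, 0, 0], [-0.05, -0.0013, 0.0004, 0], [-0.08, -0.002, 0.0006, 0], [-0.12, -0.003, 0.001, 0], [-0.15, -0.004, 0.001, 0], [-0.15, -0.004, 0.001, 0], [-0.15, -0.004, 0.001, 0]])

```text
clock: 15.8
eef_pos: [467.3, 260.9, 265.4]
tcp_rot: [-1.266, 1.155, 1.244]
contact_force: [-0.8, -0.3, -2.7]
width: 23.7
```

```bash
python3 - <<'E'
from h import *
inc([551,-319,266],90)
cam('wrist','w11.png'); cam('scene','s11.png')
E
```

```text
inc [-0.0021 -0.0441 -0.5843] spin 3.9 | head 93.9 pos [467.3 260.9 265.4] toolx [ 0.0237  0.006  -0.9997] F [-0.8 -0.3 -2.7] w 23.7 t 15.8 j7 1.09
```

View pics/w11.png

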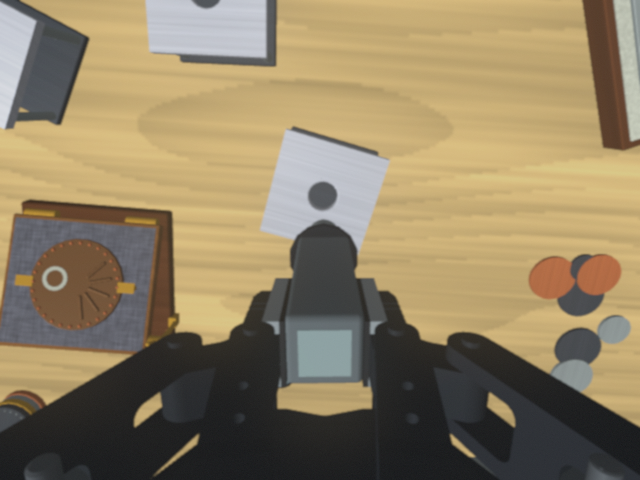

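View pics/s11.png

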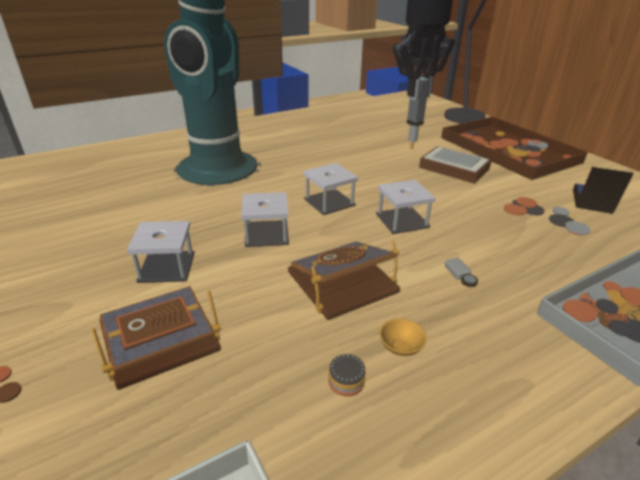

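Request:
arm_command(increments=[[-0.002, -0.044, -0.584, 0], [-0.002, -0.044, -0.584, 0], [-0.002, -0.044, -0.584, 0], [-0.002, -0.044, -0.584, 0], [-0.002, -0.044, -0.584, 0], [-0.002, -0.044, -0.584, 0], [-0.002, -0.044, -0.584, 0], [-0.002, -0.044, -0.584, 0], [-0.002, -0.044, -0.584, 0], [-0.002, -0.044, -0.584, 0], [-0.002, -0.044, -0.584, 0], [-0.002, -0.044, -0.584, 0], [0.05, -0.044, -0.584, 0], [0.085, -0.044, -0.584, 0], [0.085, -0.044, -0.584, 0]])

```text
clock: 17.77
eef_pos: [551.6, -315.0, 176.0]
tcp_rot: [-1.263, 1.155, 1.252]
contact_force: [-0.6, -1.0, -2.5]
width: 23.2
```

```bash
python3 - <<'E'
from h import *
inc([551,-319,145])
c=cam('wrist','w12.png'); s=cam('scene','s12.png');t=cam('top','t12.png')
def crop(im,x,y,w,h,k): return cv2.resize(im[y:y+h,x:x+w],None,fx=k,fy=k,interpolation=cv2.INTER_CUBIC)
cv2.imwrite('pics/s12c.png',crop(s['image'],60,220,180,150,4)[:,:,::-1])
for n in ['spot','nose_tip','tester']:
  for k in ['scene','top','wrist']: print(n,k,[(np.round(d['position'],1),round(d['confidence'],2)) for d in finder.pinpoint(n,k)[:2]])
E
```

```text
inc [ 0.0309  0.0015 -0.0041] spin 0 | head 94.05 pos [ 551.6 -315.   176. ] toolx [ 0.0174  0.0093 -0.9998] F [-0.6 -1.  -2.5] w 23.2 t 17.77 j7 2.34
spot scene [(array([136.2, 326.1]), 0.78)]
spot top [(array([468.6, 257.9]), 0.73)]
spot wrist [(array([319.7, 210. ]), 0.56)]
nose_tip scene [(array([133.2, 303.1]), 0.57), (array([135.3, 324.7]), 0.33)]
nose_tip top []
nose_tip wrist []
tester scene [(array([122.5, 270.3]), 0.74)]
tester top []
tester wrist [(array([325.8, 257. ]), 0.63)]
```

View pics/w12.png

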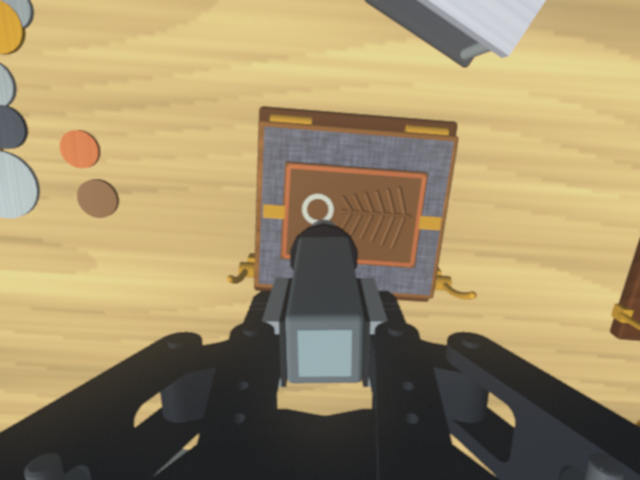

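View pics/s12c.png

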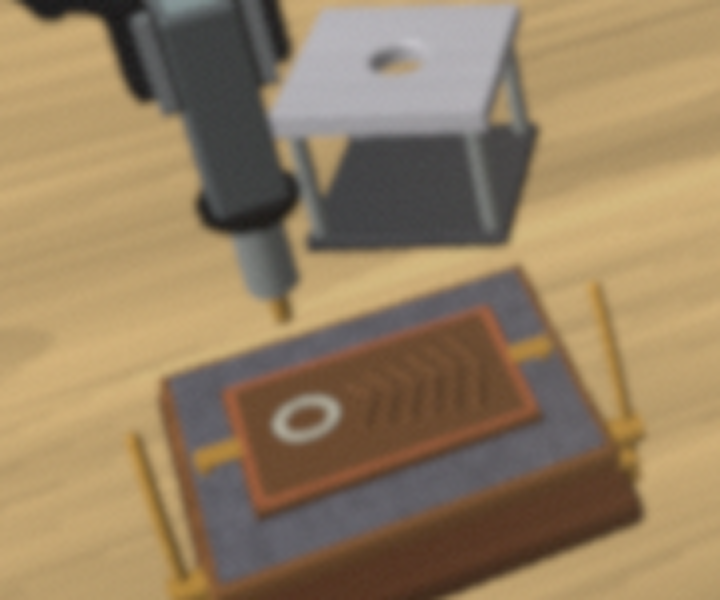

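```bash
python3 - <<'E'
from h import *
np.set_printoptions(precision=2,suppress=True)
C={n:cam(n) for n in ['scene','top','wrist']}
s=r.state();p=np.array(s['eef_pos']);print(p)
print('tip pred',proj(C['scene'],p-[0,0,95]),'obs',(130.7,299.5), 'per mm', proj(C['scene'],p-[-1,0,95])-proj(C['scene'],p-[0,0,95]),proj(C['scene'],p-[0,-1,95])-proj(C['scene'],p-[0,0,95]),proj(C['scene'],p-[0,0,94])-proj(C['scene'],p-[0,0,95]))
print('spot', tri([(C['wrist'],(318,209)),(C['scene'],(136.7,324.5))]))
for z in (28,31,34): print(z,atz(C['wrist'],(318,209),z),atz(C['scene'],(136.7,324.5),z))
# collar centre in wrist: visible collar; pred
print('wrist collar pred',proj(C['wrist'],p-[0,0,42]),proj(C['wrist'],p+[0,0,42]))
t=C['top']['image'];cv2.imwrite('pics/t12c.png',cv2.resize(t[200:310,400:520],None,fx=5,fy=5)[:,:,::-1])
E
```

```text
[ 552.87 -318.38  178.89]
tip pred [[128.93 299.37]] obs (130.7, 299.5) per mm [[0.14 0.4 ]] [[ 0.73 -0.23]] [[-0.16 -0.53]]
spot (array([ 554.5 , -320.54,   35.32]), [np.float64(2.415978072916407), np.float64(2.415978072916392)])
28 [ 556.23 -322.92   28.  ] [ 546.09 -317.9    28.  ]
31 [ 555.5  -322.93   31.  ] [ 549.54 -317.99   31.  ]
34 [ 554.77 -322.95   34.  ] [ 553.   -318.08   34.  ]
wrist collar pred [[325.11 254.22]] [[326.87 349.27]]
```

View pics/t12c.png

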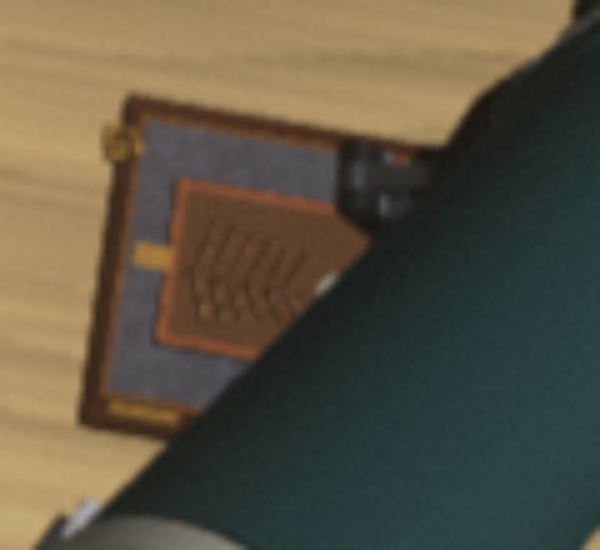

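Request:
arm_command(increments=[[0.02, 0, -0.001, 0], [0.038, 0.0005, -0.001, 0], [0.038, 0.0005, -0.001, 0], [0.038, 0.0005, -0.001, 0], [0.038, 0.0005, -0.001, 0]])

```text
clock: 19.15
eef_pos: [553.7, -319.5, 141.4]
tcp_rot: [-1.267, 1.155, 1.243]
contact_force: [0.2, -0.6, -1.9]
width: 23.2
```

```bash
python3 - <<'E'
from h import *
np.set_printoptions(precision=2,suppress=True)
inc([552,-320,130])
s=cam('scene');p0=r.state()['eef_pos'];w=cam('wrist','w13.png');inc([552,-320,130])
cv2.imwrite('pics/s13c.png',cv2.resize(s['image'][270:350,90:190],None,fx=8,fy=8,interpolation=cv2.INTER_CUBIC)[:,:,::-1])
print('tip pred',(proj(s,np.array(p0)-[0,0,95])-[90,270])*8)
for n in ['spot','nose_tip']: print([(np.round(d['position'],1),round(d['confidence'],2)) for d in finder.pinpoint(n,'scene')[:2]])
E
```

```text
inc [ 0.01  0.   -0.  ] spin 0 | head 93.89 pos [ 553.7 -319.5  141.4] toolx [ 0.02  0.01 -1.  ] F [ 0.2 -0.6 -1.9] w 23.2 t 19.15 j7 2.36
inc [ 0.01  0.   -0.  ] spin 0 | head 93.9 pos [ 553.7 -319.4  141.5] toolx [ 0.02  0.01 -1.  ] F [-0.5 -0.4 -2.6] w 22.9 t 19.25 j7 2.36
tip pred [[352.22 392.06]]
[(array([136. , 326.9]), 0.7)]
[(array([135. , 322.3]), 0.55)]
```

View pics/s13c.png

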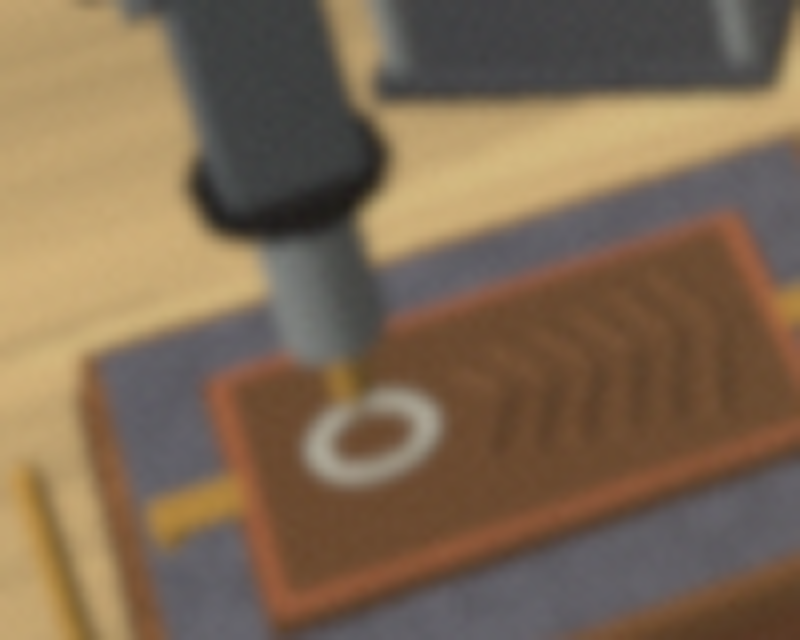

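View pics/w13.png

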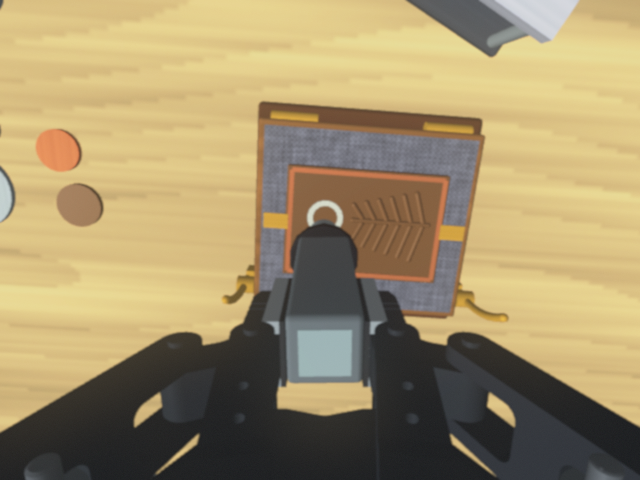

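```bash
python3 - <<'E'
from h import *
np.set_printoptions(precision=2,suppress=True)
w=cam('wrist');s=cam('scene')
rw,rs=(324.5,216),(90+373/8,270+437/8)
print(tri([(w,rw),(s,rs)]))
for z in (29,32,35): print(z,atz(w,rw,z),atz(s,rs,z))
print('wrist axis check: collar pred', proj(w,np.array(r.state()['eef_pos'])-[0,0,36]))
E
```

```text
(array([ 551.24, -318.82,   32.27]), [np.float64(0.6314823197390504), np.float64(0.6314823197388826)])
29 [ 552.09 -319.37   29.  ] [ 547.46 -318.09   29.  ]
32 [ 551.3  -319.44   32.  ] [ 550.91 -318.18   32.  ]
35 [ 550.52 -319.51   35.  ] [ 554.37 -318.27   35.  ]
wrist axis check: collar pred [[325.38 258.2 ]]
```

Request:
arm_command(increments=[[0.005, 0.003, 0.001, 0], [0.009, 0.003, 0.001, 0], [0.011, 0.003, 0.001, 0], [0.011, 0.003, 0.001, 0]])

```text
clock: 19.95
eef_pos: [550.5, -318.3, 129.9]
tcp_rot: [-1.266, 1.156, 1.244]
contact_force: [-0.5, 0.3, -1.8]
width: 23.3
```

```bash
cat > look.py <<'E'
from h import *
import sys
np.set_printoptions(precision=2,suppress=True)
s=cam('scene');inc([551,-319,121])
cv2.imwrite('pics/%s.png'%sys.argv[1],cv2.resize(s['image'][280:345,100:180],None,fx=10,fy=10,interpolation=cv2.INTER_CUBIC)[:,:600][:600,:,::-1])
print('tip pred',(proj(s,np.array(r.state()['eef_pos'])-[0,0,95])-[100,280])*10,'spot',(proj(s,[551.2,-318.8,32.3])-[100,280])*10)
E
python3 look.py s14
```

```text
inc [ 0.01 -0.   -0.  ] spin 0 | head 93.9 pos [ 550.7 -318.4  130.1] toolx [ 0.02  0.01 -1.  ] F [ 0.1 -0.4 -1.4] w 23.4 t 20.0 j7 2.37
tip pred [[360.12 430.81]] spot [[361.94 447.46]]
```

View pics/s14.png

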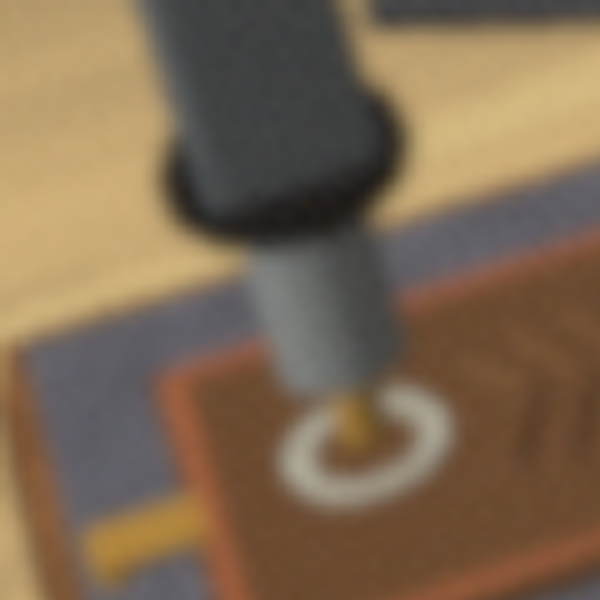

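Request:
arm_command(increments=[[0.002, 0, 0, 0], [0.004, 0, 0, 0], [0.005, 0, 0, 0], [0.005, 0, 0, 0]])

```text
clock: 20.5
eef_pos: [550.9, -318.5, 125.2]
tcp_rot: [-1.267, 1.155, 1.243]
contact_force: [0.1, -0.4, 1.2]
width: 23.4
```

```bash
python3 look.py s15
```

```text
inc [ 0.  0. -0.] spin 0 | head 93.9 pos [ 550.9 -318.4  125.2] toolx [ 0.02  0.01 -1.  ] F [-0.9 -0.6 -0.2] w 23.2 t 20.55 j7 2.37
tip pred [[366.95 455.33]] spot [[361.94 447.46]]
```

View pics/s15.png

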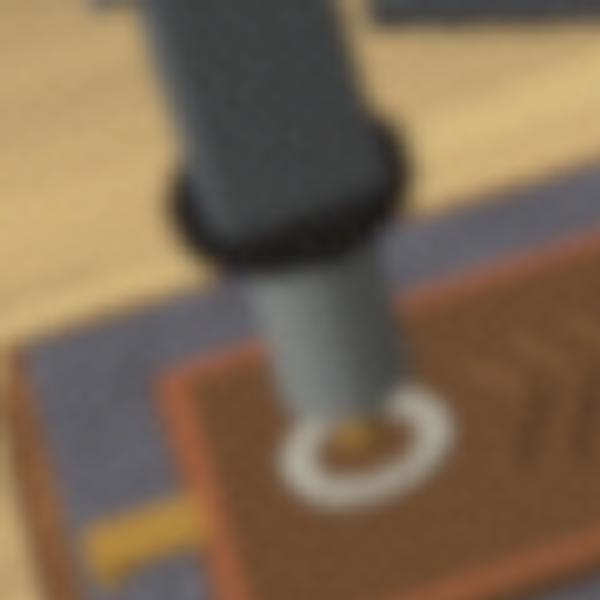

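```bash
python3 - <<'E'
from h import *
F=[]
for i in range(24):
    cam('scene'); s=r.state(); F.append(list(s['contact_force'])+[s['eef_pos'][2],s['width']])
F=np.array(F);print(F.mean(0).round(2),F.std(0).round(2),s['clock'],np.round(s['wrist_torque'],2))
print([(np.round(d['position'],1),round(d['confidence'],2)) for n in('spot','nose_tip') for d in finder.pinpoint(n,'scene')[:2]])
E
```

```text
[  0.16  -0.44   0.22 125.14  23.33] [0.31 0.47 0.34 0.06 0.19] 21.75 [-0.28 -0.02 -0.01]
[(array([457.7, 271. ]), 0.38)]
```

Request:
arm_command(increments=[[0.0005, 0, 0, 0], [0.0005, 0, 0, 0], [0.0005, 0, 0, 0]])

```text
clock: 22.22
eef_pos: [550.8, -318.4, 124.6]
tcp_rot: [-1.267, 1.155, 1.243]
contact_force: [-0.2, -0.6, 0.6]
width: 23.5
```

```bash
python3 - <<'E'
from h import *
F=[]
for i in range(10):
    c=cam('scene'); s=r.state(); F.append(list(s['contact_force'])+[s['eef_pos'][2],s['width']])
F=np.array(F);print(F.mean(0).round(2),s['clock'],s['eef_pos'])
w=cam('wrist')
a=cv2.resize(c['image'][230:350,60:180],(480,480),interpolation=cv2.INTER_CUBIC)
b=w['image'][80:400,150:500]
b=cv2.resize(b,(320,292))
o=np.zeros((480,800,3),np.uint8);o[:,:480]=a;o[:292,480:]=b;cv2.imwrite('pics/f.png',o[:,:,::-1])
p=np.array(s['eef_pos']);print((proj(c,[p-[0,0,42],p+[0,0,10]])-[60,230])*4)
E
```

```text
[  0.43  -0.63   0.32 124.59  23.26] 22.725 [ 550.84465943 -318.37127754  124.61064371]
[[275.3836712  276.89902259]
 [241.06974007 162.67852816]]
```

View pics/f.png

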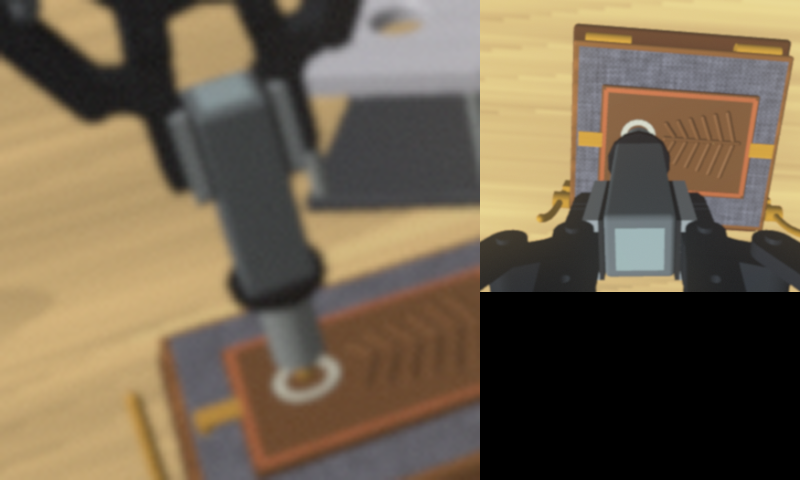

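The tester's nose is inside the plaque's ring (final picture, about (306,380)) and partly compressed. The tester is still firmly gripped and upright, so I'm handing in.

```bash
python3 -c "
from h import *
print(order.job_done())"
```

```text
the job is handed in; nothing more can be done
None
```

I handed the job in at about 22.8 s, with the gripper still holding the tester on the plaque and its nose inside the paper ring. The hand-in reports no verdict.

**What I did**
- **Panel:** the tool only points straight down, so it could not tilt the tester to the slope. I pushed the plaque's stiff panel down with the closed fingertips, at about 30 N, until it was nearly level. Its slope went from about 0.25 rad to about 0.04 rad.
- **Tester:** I took it from the leftmost holder, drew it straight up and carried it over. Then I lowered it into the ring until the nose was pressed about half way in.

**Last checks**
- **Position:** in the scene picture the nose tip was about 1 to 2 mm from the ring's centre (limit 7.5 mm).
- **Angle:** the tester looked vertical, so it should be about 0.03 to 0.07 rad off square (limit 0.14).
- **Push:** the contact force was about 2.3 N, which puts the nose about 4 to 5 mm in.
- **Grip:** the finger opening was steady at 23.3 mm, and the arm was still.
- **Other things:** I never reached near the round medal or the loose items. They looked unmoved in the overview after the lift, and I took no wider overview after that.

**What disagreed**
- The panel's slope came out between 0.02 and 0.07 rad, depending on which camera points I used.
- The pushing fingertips met the panel about 10 mm lower than the stated fingertip reach suggested.
- After the press, the network no longer found the ring or the nose tip, so I read those positions by eye from the enlarged picture.

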